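# Gather the slugs at the tote's spout and hold them over the viewing plate

## Task

Pick the white tote up by its carrying bar, carry it over to the round viewing plate and tip it towards its spout until all three steel slugs have slid together into the spout corner. Finish while still holding it there, tilted and still in the air, with that corner over the plate and some 5 to 15 cm above it, so the slugs can be inspected. Do not spill any slug, never touch the plate with the tote, and leave the other things on the bench where they are.

Things in the scene. Friction and masses are not known exactly. Their poses are not given: they have to be found in the camera images.
- tote: White plastic tote, an open box 200 (its x) by 140 (its y) by 55 high, walls and floor 5 thick, 0.3 to 0.5 kg, standing on the bench. Origin at the centre of its underside, z up out of it.
- tote_grip (a point): Centre of the tote's carrying bar, the place to grip: a straight aluminium strap along the tote's x over its middle, 12 thick (y), 22 high (z), 200 long, with an upright at each end. This point is 105 above the tote's underside; 39 of free air lie between rim and bar. Axes are the tote's.
- tote_spout (a point): Inside floor corner of the tote at its pouring spout: the +x, -y corner, at (95, -65, -100) from tote_grip in the tote's axes. There the two walls are cut down to 35 high for 35 to 40 each way and a square lip about 40 wide sticks out some 30 diagonally; the other corners are plain. Axes are the tote's.
- plate_top (a point): Centre of the top face of the round white viewing plate, 120 across in an aluminium ring 132 across, with a small black plug on one side, fixed to the bench; the top face is 18 above the bench. z is up.
- plate: The viewing plate's body, origin at the centre of its underside on the bench.
- slug0_mid (a point): Centre of one of three alike loose polished steel slugs (discs 20 across, 10 tall, 25 g) lying flat on the tote's floor. They are slippery (friction about 0.2): they start to slide with the floor some 10 to 15 degrees from level, and need 25 to 30 degrees to run along the walls into a corner.
- slug1_mid (a point): Centre of one of three alike loose polished steel slugs (discs 20 across, 10 tall, 25 g) lying flat on the tote's floor. They are slippery (friction about 0.2): they start to slide with the floor some 10 to 15 degrees from level, and need 25 to 30 degrees to run along the walls into a corner.
- slug2_mid (a point): Centre of one of three alike loose polished steel slugs (discs 20 across, 10 tall, 25 g) lying flat on the tote's floor. They are slippery (friction about 0.2): they start to slide with the floor some 10 to 15 degrees from level, and need 25 to 30 degrees to run along the walls into a corner.
- screwdriver: Bystander, loose: screwdriver lying on the bench, 160 long. Origin at its underside's centre (mid-length about).
- weight: Bystander, loose: steel knob weight, 44 across, 50 tall. Origin at its underside's centre.
- collar: Bystander, loose: flat aluminium collar ring, 56 across, 20 tall. Origin at its underside's centre.
- beaker: Bystander, loose: glass beaker, 60 across, 70 tall. Origin at its underside's centre.
- jar: Bystander, loose: amber glass jar, 56 across, 70 tall. Origin at its underside's centre.
- flask: Bystander, loose: white plastic bottle with a blue cap, 60 across, 110 tall. Origin at its underside's centre.
Mind the look-alikes: they are no part of the job. Leave any turquoise look-alike of the plate alone.

How it is judged:
By the outcome, as a careful person would: the job done as asked, in the order asked, and still so for the second after the job is handed in, while the arm keeps its last pose, push and grip.
It also fails if it takes over 48 s, if anything falls off the work surface, if the arm or the gripper's body presses on something with over 40 N, if the wrist force passes 120 N, or if a joint passes its speed limit or range.

## Robot

A 6-joint arm with a two-finger parallel gripper is mounted at the origin on the work surface. World frame = base frame: x ahead of the robot, y to its left, z up, the work surface at z = 0. Lengths are in mm, angles in rad, forces in N, time in s.
With the tool pointing down it reaches from about 350 to 975 mm from the base axis. Payload 7.1 kg.
Tool frame: the origin (TCP) lies midway between the tips of the shut fingers; the grasp point (between the pads) lies 19 mm behind it; z points along the fingers, y is the line along which they close (so a half turn about z gives the same grasp; the last joint's range is limited). The gripper opens to 88 mm and grips with 3 to 60 N. Pads are 20 mm wide; open, the fingers measure 115 mm over their backs; the gripper's body (75 mm by 178 mm) begins 61 mm behind the grasp point.
Start: joints at [-1.3, 0.423, 1.63, -0, 1.089, -0.019], TCP at [178.618, -598.916, 222.675] pointing down, gripper open.
Joint ranges: [-3, 3], [-0.9, 2.11], [0.09, 2.58], [-1.31, 4.45], [0.11, 2.69], [-2.54, 2.54]. Speed limits (rad/s): [2.39, 2.39, 3.01, 3.14, 3.14, 3.14].

## Interface

Orientations are given as a rotation vector (axis times angle).
In Python, from workcell import ctrl gives the robot as it stands.
- The arm moves only by the shell command python3 -m inch 'ROWS' [OPENING]. ROWS is JSON, a list of rows, each an object with "xyz": the shift along the tool's x, y, z in mm, a list of three; "rot": the turn, a rotation vector about the tool's x, y, z in rad, a list of three. In form: [{"xyz": [dx, dy, dz], "rot": [ax, ay, az]}, ...]. A call has 1 to 12 rows; each row is the pose to reach, as a shift and turn from the pose commanded when the call began, along the tool's axes at that moment; what a row does not reach only later rows make up. A row lasts 1/12 s, in which the tool goes at most 41.7 mm and 7.16 degrees, less where a joint would pass 70% of its speed; a pose out of reach is approached as far as the arm can. A call with a gripper value outside its range is refused whole. OPENING is the closure in counts, from 0 (fully open) to 255 (shut), set as the call begins (- or left out, the last holds). The fingers move at their own pace and stop on an object; the grip force is fixed at half the most. Time passes only in rows, so rows that repeat a pose let the fingers close. It gives the time, the measured TCP pose, the force, the opening and the grip force at its end, in the units of the state.
- ctrl.get_obs(): the state, without advancing time (a new reading comes with each control period).
- ctrl.get_image(name): name is "scene" or "top" or "wrist"; returns the picture (384x512x3 uint8, red, green, blue); there is no depth.
- ctrl.camera_model(name): a dict with "fx", "fy", "cx", "cy" (pixels), "position" and "attitude" of the camera in the world. Camera axes: x right, y up, looking along -z (the intrinsics and any distortion apply to the point x, -y, -z); pixel columns grow to the right and rows downward; lengths in mm; the calibration is good to about 2 mm. A picture is of the moment at which its call begins: read the wrist's pose just before it. camera_model takes no time and is no camera call; for the wrist camera it gives the pose at the moment of the call.
- ctrl.close_job(): hands the job in; it is judged then, once.
The state is a dict: "t": time; "qpos": joint angles; "qvel": joint speeds; "joint_torque": joint torques, N m; "ee_pos": TCP position; "orientation": TCP orientation; "ft_force": force on the tool from outside, world axes, zero at the start; "moment": the same for the moment, N m; "width": finger opening in mm; "grasp_force": force on a finger pad.
Only numpy, scipy, OpenCV 4.12 (cv2) and the standard library are available. Lean on these libraries where they do the work, as an engineer would, in place of code of your own. Each camera call takes 0.05 s, during which the arm holds its last target. There are 200 camera calls.

## Working session

There is one attempt and no reset: what is moved stays moved. The work goes in short steps, Python scripts to look and compute and a shell command to move; the robot and the scene stay as the last step left them, time stands still between calls to the robot, and variables do not carry over. Pictures are saved under pics/ and viewed, at most 10 in all, crops included, and the job is handed in when it is done.

```bash
mkdir -p pics; ls; python3 - <<'E'
from workcell import ctrl
import cv2,numpy as np
o=ctrl.get_obs();print({k:np.round(v,3) for k,v in o.items()})
for n in("scene","top"):
    m=ctrl.camera_model(n);print(n,m)
    cv2.imwrite(f"pics/{n}0.png",cv2.resize(ctrl.get_image(n)[:,:,::-1],(800,600)))
    cv2.imwrite(f"raw_{n}.png",ctrl.get_image(n)[:,:,::-1])
E
```

```text
pics
{'t': np.float64(0.0), 'qpos': array([-1.3  ,  0.424,  1.631,  0.   ,  1.089, -0.019]), 'qvel': array([ 0.   ,  0.002, -0.003, -0.001, -0.002,  0.001]), 'joint_torque': array([ 2.0000e-03, -5.4462e+01, -2.7367e+01,  6.5000e-02,  2.3000e-02,
       -0.0000e+00]), 'ee_pos': array([ 178.484, -598.398,  221.905]), 'orientation': array([-3.107, -0.453,  0.   ]), 'ft_force': array([-0.535,  0.49 ,  0.379]), 'moment': array([-0.007,  0.055,  0.014]), 'grasp_force': np.float64(0.0), 'width': np.float64(87.656)}
scene {'fx': 487.5037159150566, 'fy': 487.5037159150566, 'cx': 248.10392011962023, 'cy': 193.59887613472264, 'position': array([1329.22329304,  254.87143904, 1318.10078356]), 'attitude': array([0.4076903 , 0.57882751, 1.84415556])}
top {'fx': 353.83866935716594, 'fy': 353.83866935716594, 'cx': 255.9580150533115, 'cy': 192.3965330640741, 'position': array([ 422.30593608,  -36.81512309, 1080.21961563]), 'attitude': array([ 0.05688286, -0.09710934, -1.57441365])}
```

View pics/scene0.png

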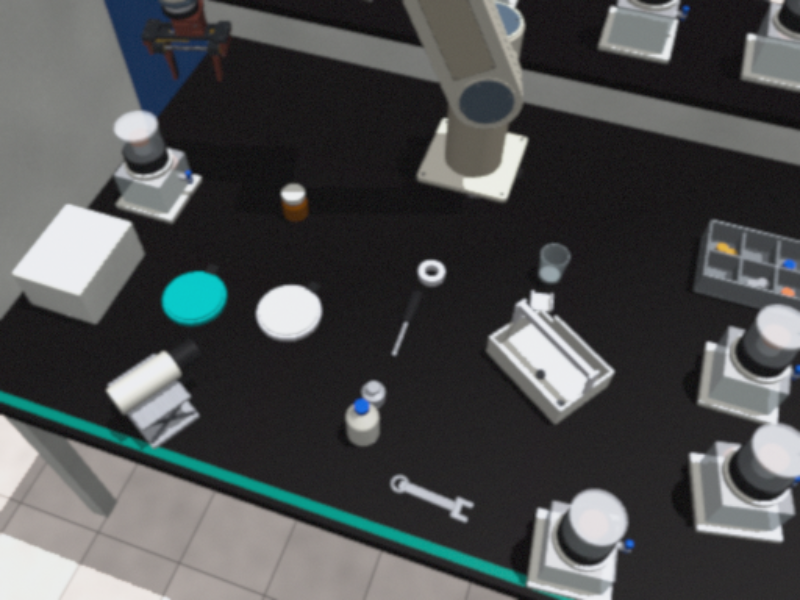

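View pics/top0.png

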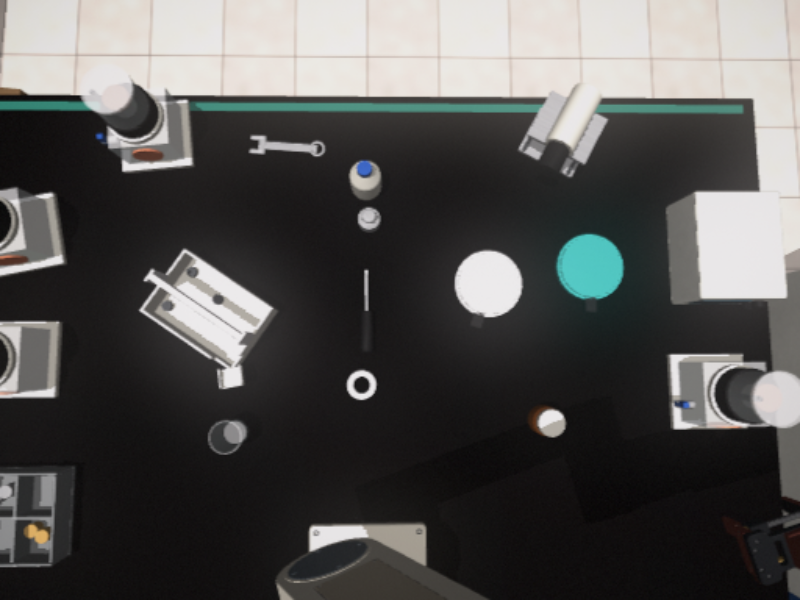

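The scene view shows the tote at about (550,360), the white plate at (289,312) and its turquoise look-alike at (195,298). In the top view the tote is at about (208,308) with its spout at (230,378), the plate is at (488,284) and the dark slugs are at (193,272), (218,298) and (168,305). I'll zoom in on the tote and measure.

```bash
cat > h.py <<'E'
import cv2,numpy as np
from workcell import ctrl
from scipy.spatial.transform import Rotation as R
def ray(n,u,v,z,m=None):
    m=m or ctrl.camera_model(n)
    d=R.from_rotvec(m["attitude"]).apply([(u-m["cx"])/m["fx"],-(v-m["cy"])/m["fy"],-1])
    p=np.array(m["position"]);return p+d*(z-p[2])/d[2]
def proj(n,P,m=None):
    m=m or ctrl.camera_model(n)
    c=R.from_rotvec(m["attitude"]).inv().apply(np.atleast_2d(P)-m["position"])
    return np.c_[m["cx"]-m["fx"]*c[:,0]/c[:,2],m["cy"]+m["fy"]*c[:,1]/c[:,2]]
E
python3 - <<'E'
from h import *
t=cv2.imread("raw_top.png");s=cv2.imread("raw_scene.png")
for n,im,box in(("top",t,(285,150,340,210)),("scene",s,(155,175,215,225))):
    x0,y0,x1,y1=box
    g=cv2.inRange(cv2.cvtColor(im,cv2.COLOR_BGR2HSV),(0,0,120),(180,60,255))
    k=np.zeros_like(g);k[y0:y1,x0:x1]=g[y0:y1,x0:x1]
    c=max(cv2.findContours(k,0,2)[0],key=cv2.contourArea);e=cv2.fitEllipse(cv2.convexHull(c))
    print(n,"plate",e,ray(n,*e[0],18))
a=cv2.resize(t[150:260,80:200],None,fx=5,fy=5,interpolation=cv2.INTER_CUBIC)
cv2.imwrite("pics/tote.png",a)
E
```

```text
top plate ((312.1633605957031, 181.1271514892578), (42.30308532714844, 43.62841796875), 108.6981430053711) [ 560.42220266 -235.45301637   18.        ]
scene plate ((184.4402618408203, 199.40939331054688), (34.99104690551758, 42.02894592285156), 79.9698257446289) [ 567.38790682 -234.15662378   18.        ]
```

View pics/tote.png

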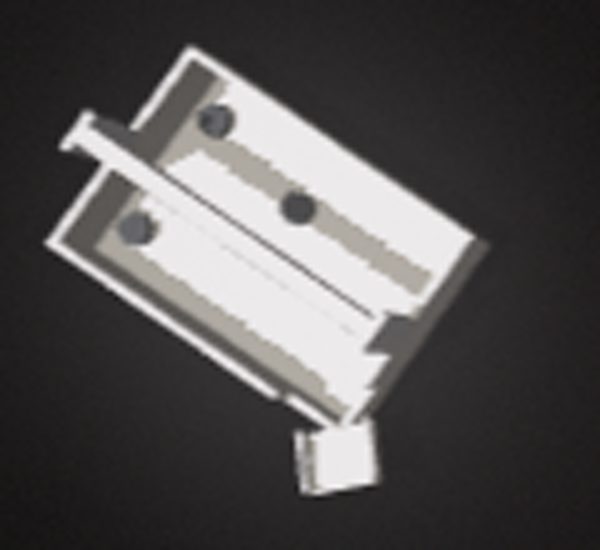

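The crop shows rim corners at (190,45), (45,242) and (485,240), the bar running from (75,132) to (385,335), the spout lip at (340,455), and slugs at (215,120), (298,207) and (137,228).

```bash
python3 - <<'E'
from h import *
f=lambda x,y,z: ray("top",80+(x+.5)/5-.5,150+(y+.5)/5-.5,z)
A,B,C=f(190,45,55),f(45,242,55),f(485,240,55)
print(A,B,C,np.linalg.norm(A-B),np.linalg.norm(A-C))
c=(B+C)/2; print("centre rim",c)
ex=C-A;ey=A-B;ang=np.arctan2(ex[1],ex[0]);print(np.degrees(ang),np.degrees(np.arctan2(-ey[0],ey[1])))
a,b=f(72,132,116),f(380,345,116);print("bar",a,b,(a+b)/2,np.linalg.norm(a-b),np.degrees(np.arctan2(*(b-a)[1::-1])))
ang=np.radians((np.degrees(ang)+np.degrees(np.arctan2(-ey[0],ey[1])))/2)
Rz=R.from_euler("z",ang)
for s in((215,120),(298,207),(137,228)):print("slug in tote",Rz.inv().apply(f(*s,15)-c)[:2])
# scene check of bar centre and plate
print(proj("scene",[[c[0],c[1],116]])*[800/512,600/384],proj("scene",[[564,-235,18]])*[800/512,600/384])
o=ctrl.get_obs();T=R.from_rotvec(o["orientation"]);print(T.as_matrix().round(3),o["ee_pos"])
m=ctrl.camera_model("wrist");print(m)
E
```

```text
[623.42065658 338.82666892  55.        ] [508.69691988 417.7245245   55.        ] [508.79034727 166.24485881  55.        ] 139.2350795484421 207.18250165157448
centre rim [508.74363358 291.98469165  55.        ]
-123.59245141362413 -124.51709758432207
bar [563.53640852 378.53028187 116.        ] [446.98855453 209.67521733 116.        ] [505.26248153 294.1027496  116.        ] 205.17172098158485 -124.61437760238059
slug in tote [-80.31951655  38.24074788]
slug in tote [-8.47638101 22.96441821]
slug in tote [-80.50392326 -40.53413234]
[[553.96566023 335.48293509]] [[288.47691601 310.18395395]]
[[ 0.958  0.286 -0.   ]
 [ 0.286 -0.958  0.001]
 [ 0.    -0.001 -1.   ]] [ 178.52536847 -598.60518564  222.1760645 ]
{'fx': 280.06103392485386, 'fy': 280.06103392485386, 'cx': 257.9987053213948, 'cy': 189.43368116296443, 'position': array([ 252.94528436, -574.68608803,  383.5780263 ]), 'attitude': array([-0.24701132,  0.18388144, -1.272134  ])}
```

```bash
S='{"xyz":[408,-242,-80],"rot":[0,0,0]}'; python3 -m inch '[{"xyz":[20,-12,-4],"rot":[0,0,0]},{"xyz":[408,-242,-80],"rot":[0,0,0]},{"xyz":[408,-242,-80],"rot":[0,0,0]},{"xyz":[408,-242,-80],"rot":[0,0,0]},{"xyz":[408,-242,-80],"rot":[0,0,0]},{"xyz":[408,-242,-80],"rot":[0,0,0]},{"xyz":[408,-242,-80],"rot":[0,0,0]},{"xyz":[408,-242,-80],"rot":[0,0,0]},{"xyz":[408,-242,-80],"rot":[0,0,0]},{"xyz":[408,-242,-80],"rot":[0,0,0]},{"xyz":[408,-242,-80],"rot":[0,0,0]},{"xyz":[408,-242,-80],"rot":[0,0,0]}]' 0
```

```text
t: 1.2
ee_pos: [501.5, -248.5, 303.1]
orientation: [3.109, 0.454, 0.0]
ft_force: [0.0, -1.9, -0.2]
width: 88.0
grasp_force: 0.0
```

```bash
python3 -m inch '[{"xyz":[8,-26,-1],"rot":[0,0,-0.05]},{"xyz":[162,-518,-18],"rot":[0,0,-0.684]},{"xyz":[162,-518,-18],"rot":[0,0,-0.684]},{"xyz":[162,-518,-18],"rot":[0,0,-0.684]},{"xyz":[162,-518,-18],"rot":[0,0,-0.684]},{"xyz":[162,-518,-18],"rot":[0,0,-0.684]},{"xyz":[162,-518,-18],"rot":[0,0,-0.684]},{"xyz":[162,-518,-18],"rot":[0,0,-0.684]},{"xyz":[162,-518,-18],"rot":[0,0,-0.684]},{"xyz":[162,-518,-18],"rot":[0,0,-0.684]},{"xyz":[162,-518,-18],"rot":[0,0,-0.684]},{"xyz":[162,-518,-18],"rot":[0,0,-0.684]}]' 0
python3 -m inch '[{"xyz":[16,-52,-2],"rot":[0,0,0]},{"xyz":[16,-52,-2],"rot":[0,0,0]},{"xyz":[16,-52,-2],"rot":[0,0,0]},{"xyz":[16,-52,-2],"rot":[0,0,0]}]'
python3 - <<'E'
from h import *
o=ctrl.get_obs();print(o["t"],o["ee_pos"],o["qpos"],R.from_rotvec(o["orientation"]).as_matrix().round(3))
m=ctrl.camera_model("wrist");i=ctrl.get_image("wrist");print(m)
cv2.imwrite("raw_w.png",i[:,:,::-1])
cv2.imwrite("pics/w1.png",cv2.resize(i[:,:,::-1],(800,600),interpolation=2))
E
```

```text
t: 2.2
ee_pos: [506.4, 236.9, 318.9]
orientation: [2.776, 1.47, 0.0]
ft_force: [0.3, 0.2, 0.6]
width: 88.0
grasp_force: 0.0
t: 2.53
ee_pos: [472.5, 277.3, 320.7]
orientation: [2.775, 1.472, -0.001]
ft_force: [-0.2, -0.3, -0.3]
width: 87.8
grasp_force: 0.0
2.5333 [472.46478039 277.32441255 320.67095038] [ 5.09348607e-01  2.06881204e-01  1.70022381e+00 -5.35061897e-04
  1.23483897e+00  1.10461175e+00] [[ 0.561  0.828 -0.   ]
 [ 0.828 -0.561 -0.001]
 [-0.001  0.    -1.   ]]
{'fx': 280.06103392485386, 'fy': 280.06103392485386, 'cx': 257.9987053213948, 'cy': 189.43368116296443, 'position': array([515.85902461, 343.77851091, 482.0200055 ]), 'attitude': array([-0.28056895,  0.08455048, -0.59153261])}
```

View pics/w1.png

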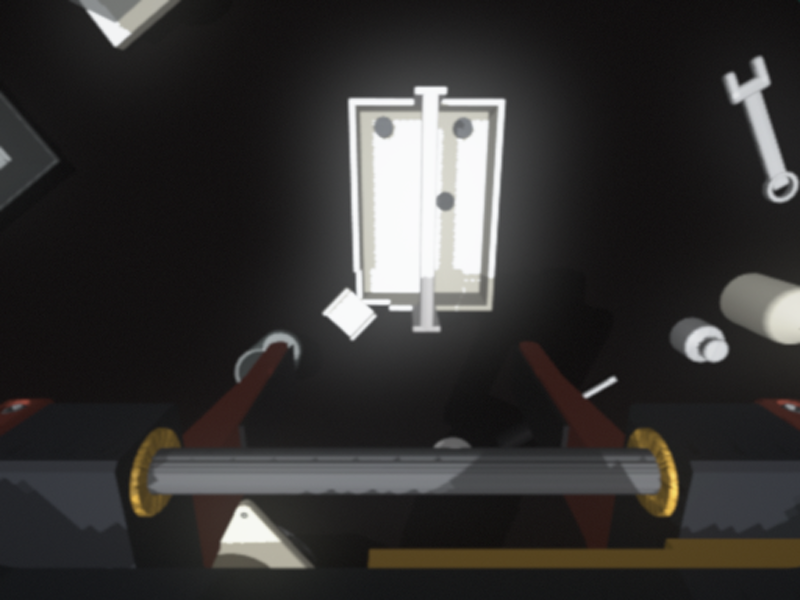

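The wrist view looks along the bar, from its far end at (430,91) to its near end at (427,329). Rim corners are at (349,99), (505,99) and (492,311).

```bash
python3 - <<'E'
from h import *
m=ctrl.camera_model("wrist");k=512/800
f=lambda x,y,z: ray("wrist",(x+.5)*k-.5,(y+.5)*k-.5,z,m)
a,b=f(430.5,88,116),f(427,329,116);print("bar",a,b,(a+b)/2,np.linalg.norm(a-b),np.degrees(np.arctan2(*(b-a)[1::-1])))
A,B,C=f(505,99,55),f(349,99,55),f(492,311,55);print("rim",(B+C)/2,np.linalg.norm(A-B),np.linalg.norm(A-C),np.degrees(np.arctan2(*(C-A)[1::-1])))
o=ctrl.get_obs();T=R.from_rotvec(o["orientation"]);p=(a+b)/2
for q in(p,(B+C)/2):print("tool shift to TCP z=86 over",q[:2],T.inv().apply([q[0],q[1],86]-o["ee_pos"]))
E
```

```text
bar [566.34676166 378.53884303 116.        ] [456.09399889 215.75420135 116.        ] [511.22038027 297.14652219 116.        ] 196.60750561590973 -124.10947756878629
rim [510.68441626 295.72820368  55.        ] 140.0949278707781 200.6394400589434 -124.24171869766083
tool shift to TCP z=86 over [511.22038027 297.14652219] [ 38.50711375  20.01017709 234.714491  ]
tool shift to TCP z=86 over [510.68441626 295.72820368] [ 37.03268362  20.36364582 234.71519241]
```

```bash
python3 -m inch '[{"xyz":[19,10,10],"rot":[0,0,0]},{"xyz":[38,20,35],"rot":[0,0,0]},{"xyz":[38,20,70],"rot":[0,0,0]},{"xyz":[38,20,105],"rot":[0,0,0]},{"xyz":[38,20,135],"rot":[0,0,0]},{"xyz":[38,20,160],"rot":[0,0,0]},{"xyz":[38,20,180],"rot":[0,0,0]},{"xyz":[38,20,200],"rot":[0,0,0]},{"xyz":[38,20,218],"rot":[0,0,0]},{"xyz":[38,20,230],"rot":[0,0,0]},{"xyz":[38,20,235],"rot":[0,0,0]},{"xyz":[38,20,235],"rot":[0,0,0]}]' 0
python3 -m inch '[{"xyz":[0,0,0],"rot":[0,0,0]},{"xyz":[0,0,0],"rot":[0,0,0]},{"xyz":[0,0,0],"rot":[0,0,0]},{"xyz":[0,0,0],"rot":[0,0,0]},{"xyz":[0,0,0],"rot":[0,0,0]},{"xyz":[0,0,0],"rot":[0,0,0]},{"xyz":[0,0,0],"rot":[0,0,0]},{"xyz":[0,0,0],"rot":[0,0,0]},{"xyz":[0,0,0],"rot":[0,0,0]},{"xyz":[0,0,0],"rot":[0,0,0]},{"xyz":[0,0,0],"rot":[0,0,0]},{"xyz":[0,0,0],"rot":[0,0,0]}]' 255
```

```text
t: 3.58
ee_pos: [510.8, 296.2, 84.8]
orientation: [2.777, 1.468, -0.003]
ft_force: [0.1, -0.2, 0.3]
width: 87.4
grasp_force: 0.0
t: 4.58
ee_pos: [510.7, 297.5, 85.7]
orientation: [-2.776, -1.47, 0.0]
ft_force: [0.7, 0.5, -3.9]
width: 11.9
grasp_force: 30.0
```

Gripped, with an opening of 11.9 mm at 30 N. Next I lift it smoothly.

```bash
python3 -m inch '[{"xyz":[0,0,-3],"rot":[0,0,0]},{"xyz":[0,0,-9],"rot":[0,0,0]},{"xyz":[0,0,-20],"rot":[0,0,0]},{"xyz":[0,0,-40],"rot":[0,0,0]},{"xyz":[0,0,-65],"rot":[0,0,0]},{"xyz":[0,0,-95],"rot":[0,0,0]},{"xyz":[0,0,-125],"rot":[0,0,0]},{"xyz":[0,0,-150],"rot":[0,0,0]},{"xyz":[0,0,-170],"rot":[0,0,0]},{"xyz":[0,0,-183],"rot":[0,0,0]},{"xyz":[0,0,-190],"rot":[0,0,0]},{"xyz":[0,0,-190],"rot":[0,0,0]}]'
python3 - <<'E'
from h import *
o=ctrl.get_obs();print(o["t"],o["ee_pos"],o["moment"],o["ft_force"],o["width"])
i=ctrl.get_image("wrist")
cv2.imwrite("pics/w2.png",cv2.resize(i[:,:,::-1],(800,600),interpolation=2))
E
```

```text
t: 5.58
ee_pos: [511.4, 297.8, 278.1]
orientation: [-2.776, -1.47, -0.005]
ft_force: [0.4, -0.6, -4.5]
width: 11.7
grasp_force: 30.0
5.5833 [511.40182063 297.8013876  278.11235975] [-0.03659346 -0.08290428  0.04002866] [ 0.41039917 -0.60682888 -4.50276335] 11.727035426389254
```

View pics/w2.png

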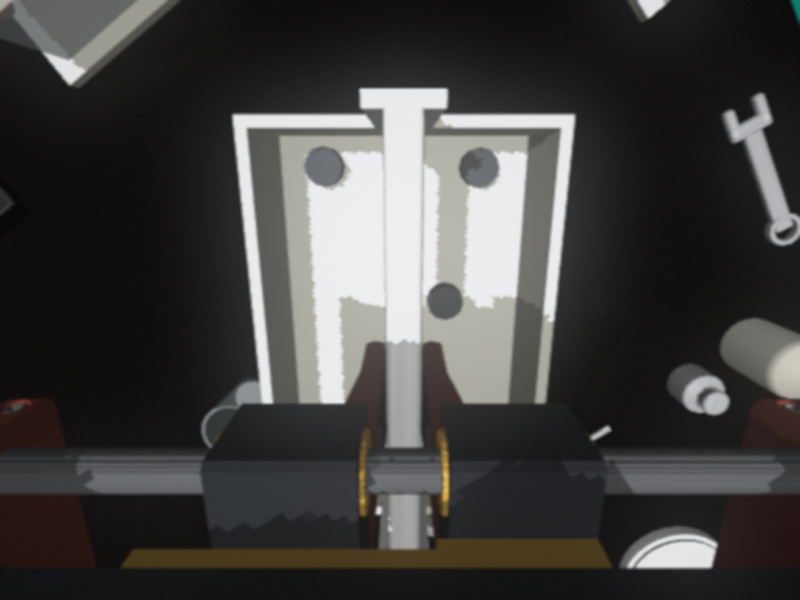

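Lifted level, with the slugs unmoved at (324,166), (480,166) and (445,300). Next I'll work out the carry and the tilt.

```bash
python3 - <<'E'
from h import *
o=ctrl.get_obs();T=R.from_rotvec(o["orientation"])
F=R.from_matrix(np.diag([-1,1,-1]))  # tote->tool axes
g=o["ee_pos"]+T.apply([0,0,-19])
sp=np.array([95,-65,-100.])
tiltrv=0.62*np.array([-.707,.707,0])
T2=R.from_euler("z",-53,degrees=True)*T
Tt=T2*R.from_rotvec(tiltrv)
print("corner rel grip tilted",(Tt*F).apply(sp), "up axis",(Tt*F).apply([0,0,1]))
G=np.array([563,-235,125])-(Tt*F).apply(sp)
print("grip now",g,"goal",G)
d=G-g;print("A: half in tool",T.inv().apply(d/2),"B: half in mid-yaw tool",(R.from_euler("z",-26.5,degrees=True)*T).inv().apply(d/2))
print("tilt xyz per step",[np.round(np.array([0,0,-19])+R.from_rotvec(tiltrv*s).apply([0,0,19]),1).tolist() for s in(.25,.5,.75,1)])
E
```

```text
corner rel grip tilted [ -39.26355626    7.04632405 -147.16902686] up axis [-0.4312569   0.39068868  0.81325263]
grip now [510.77730746 297.47382219 295.52977072] goal [ 602.26355626 -242.04632405  272.16902686]
A: half in tool [-197.39832033  189.47139871   11.5695191 ] B: half in mid-yaw tool [-92.11534771 257.63675125  11.7229984 ]
tilt xyz per step [[2.1, 2.1, -0.2], [4.1, 4.1, -0.9], [6.0, 6.0, -2.0], [7.8, 7.8, -3.5]]
```

```bash
python3 -m inch '[{"xyz":[-3.5,3.3,0.2],"rot":[0,0,0.008]},{"xyz":[-10.4,10,0.6],"rot":[0,0,0.0245]},{"xyz":[-20.7,19.8,1.2],"rot":[0,0,0.0486]},{"xyz":[-34.5,33,1.9],"rot":[0,0,0.081]},{"xyz":[-51.8,49.7,2.9],"rot":[0,0,0.122]},{"xyz":[-72.5,69.6,4],"rot":[0,0,0.17]},{"xyz":[-93.4,89.6,5.2],"rot":[0,0,0.219]},{"xyz":[-114,109.4,6.4],"rot":[0,0,0.268]},{"xyz":[-135,129.3,7.5],"rot":[0,0,0.316]},{"xyz":[-155.4,149,8.7],"rot":[0,0,0.365]},{"xyz":[-176.3,169.2,9.8],"rot":[0,0,0.414]},{"xyz":[-197,189,11],"rot":[0,0,0.4625]}]'
python3 -m inch '[{"xyz":[-9.7,27,1.3],"rot":[0,0,0.0486]},{"xyz":[-19.4,54.4,2.5],"rot":[0,0,0.0976]},{"xyz":[-29,81.5,3.8],"rot":[0,0,0.146]},{"xyz":[-38.7,108.6,5],"rot":[0,0,0.195]},{"xyz":[-48.4,135.7,6.3],"rot":[0,0,0.243]},{"xyz":[-58,163,7.6],"rot":[0,0,0.292]},{"xyz":[-67.8,190,8.8],"rot":[0,0,0.341]},{"xyz":[-75.9,213,9.9],"rot":[0,0,0.3816]},{"xyz":[-82.3,231,10.7],"rot":[0,0,0.414]},{"xyz":[-87,244.3,11.4],"rot":[0,0,0.438]},{"xyz":[-90.3,253.4,11.8],"rot":[0,0,0.454]},{"xyz":[-92,258,12],"rot":[0,0,0.4625]}]'
python3 - <<'E'
from h import *
i=ctrl.get_image("scene");o=ctrl.get_obs();print(o["t"],o["qpos"],o["width"])
cv2.imwrite("pics/s3.png",cv2.resize(i[120:280,120:330,::-1],None,fx=3.7,fy=3.7,interpolation=2))
E
```

```text
t: 6.63
ee_pos: [555.7, 25.5, 264.0]
orientation: [3.041, 0.788, -0.002]
ft_force: [-0.5, -0.7, -4.9]
width: 11.8
grasp_force: 30.0
t: 7.63
ee_pos: [601.8, -243.2, 252.1]
orientation: [-3.14, -0.073, 0.002]
ft_force: [-0.3, 0.8, -4.5]
width: 11.9
grasp_force: 30.0
7.6833 [-4.02098199e-01  4.29287831e-01  1.54709640e+00 -3.66896621e-04
  1.16583902e+00  1.12230249e+00] 11.741423621359536
```

View pics/s3.png

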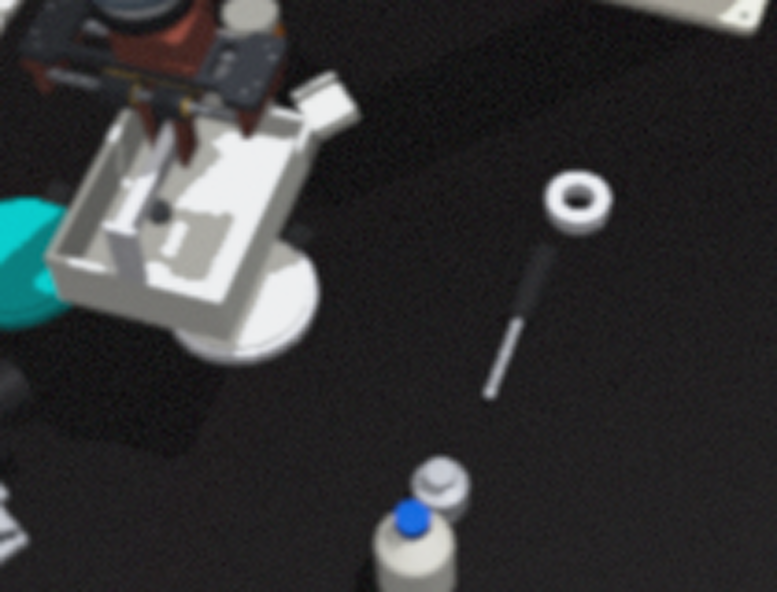

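The tote is level over the plate. I'll tilt gradually about the bar.

```bash
python3 -m inch '[{"xyz":[0.1,0.1,0],"rot":[-0.005,0.005,0]},{"xyz":[0.3,0.3,0],"rot":[-0.017,0.017,0]},{"xyz":[0.7,0.7,0],"rot":[-0.035,0.035,0]},{"xyz":[1.1,1.1,-0.1],"rot":[-0.058,0.058,0]},{"xyz":[1.5,1.5,-0.1],"rot":[-0.082,0.082,0]},{"xyz":[2,2,-0.2],"rot":[-0.106,0.106,0]},{"xyz":[2.5,2.5,-0.3],"rot":[-0.13,0.13,0]},{"xyz":[2.9,2.9,-0.4],"rot":[-0.153,0.153,0]},{"xyz":[3.3,3.3,-0.6],"rot":[-0.175,0.175,0]},{"xyz":[3.6,3.6,-0.7],"rot":[-0.193,0.193,0]},{"xyz":[3.9,3.9,-0.8],"rot":[-0.207,0.207,0]},{"xyz":[4.1,4.1,-0.9],"rot":[-0.22,0.22,0]}]'
python3 -m inch '[{"xyz":[0.2,0.2,0],"rot":[-0.01,0.01,0]},{"xyz":[0.4,0.4,0],"rot":[-0.02,0.02,0]},{"xyz":[0.6,0.6,0],"rot":[-0.03,0.03,0]},{"xyz":[0.8,0.8,0],"rot":[-0.04,0.04,0]},{"xyz":[0.9,0.9,0],"rot":[-0.05,0.05,0]},{"xyz":[1.1,1.1,-0.1],"rot":[-0.06,0.06,0]},{"xyz":[1.3,1.3,-0.1],"rot":[-0.07,0.07,0]},{"xyz":[1.5,1.5,-0.1],"rot":[-0.08,0.08,0]},{"xyz":[1.7,1.7,-0.1],"rot":[-0.09,0.09,0]},{"xyz":[1.9,1.9,-0.2],"rot":[-0.1,0.1,0]},{"xyz":[2.1,2.1,-0.2],"rot":[-0.11,0.11,0]},{"xyz":[2.3,2.3,-0.2],"rot":[-0.12,0.12,0]}]'
python3 -m inch '[{"xyz":[0.1,0.1,0],"rot":[-0.008,0.008,0]},{"xyz":[0.3,0.3,0],"rot":[-0.016,0.016,0]},{"xyz":[0.5,0.5,0],"rot":[-0.024,0.024,0]},{"xyz":[0.6,0.6,0],"rot":[-0.032,0.032,0]},{"xyz":[0.8,0.8,0],"rot":[-0.04,0.04,0]},{"xyz":[0.9,0.9,-0.1],"rot":[-0.05,0.05,0]},{"xyz":[1.1,1.1,-0.1],"rot":[-0.06,0.06,0]},{"xyz":[1.3,1.3,-0.1],"rot":[-0.07,0.07,0]},{"xyz":[1.5,1.5,-0.1],"rot":[-0.08,0.08,0]},{"xyz":[1.7,1.7,-0.1],"rot":[-0.09,0.09,0]},{"xyz":[1.9,1.9,-0.2],"rot":[-0.1,0.1,0]},{"xyz":[1.9,1.9,-0.2],"rot":[-0.1,0.1,0]}]'
python3 - <<'E'
from h import *
i=ctrl.get_image("scene");o=ctrl.get_obs();print(o["t"],o["qpos"],o["width"],o["moment"])
T=R.from_rotvec(o["orientation"]);F=R.from_matrix(np.diag([-1,1,-1]))
g=o["ee_pos"]+T.apply([0,0,-19]);print("corner if rigid",g+(T*F).apply([95,-65,-100]),"tilt",np.degrees(np.arccos(-T.as_matrix()[2,2])))
w=ctrl.get_image("wrist");t=ctrl.get_image("top")
for n,x in(("scene",i),("wrist",w),("top",t)):cv2.imwrite(f"raw4_{n}.png",x[:,:,::-1])
c=lambda x,s:cv2.resize(x[:,:,::-1],s,interpolation=2)
cv2.imwrite("pics/c4.png",np.hstack([c(i[100:240,120:260],(400,400)),c(w,(400,400))]))
E
```

```text
t: 8.68
ee_pos: [606.4, -244.4, 253.8]
orientation: [2.907, 0.073, 0.332]
ft_force: [-0.0, -0.5, -4.2]
width: 11.7
grasp_force: 30.0
t: 9.68
ee_pos: [608.9, -247.6, 254.9]
orientation: [2.766, 0.068, 0.493]
ft_force: [-0.1, -0.1, -4.9]
width: 11.9
grasp_force: 30.0
t: 10.68
ee_pos: [610.2, -248.9, 255.9]
orientation: [2.644, 0.065, 0.616]
ft_force: [0.2, -0.2, -4.1]
width: 11.7
grasp_force: 30.0
10.7333 [-0.28598185  0.2644454   1.93610542 -0.6298996   0.44510089  1.74159724] 11.508197553980324 [5.87334272e-01 5.54548839e-01 5.21084411e-04]
corner if rigid [ 562.98018359 -234.61047927  124.30454416] tilt 35.63513619809985
```

View pics/c4.png

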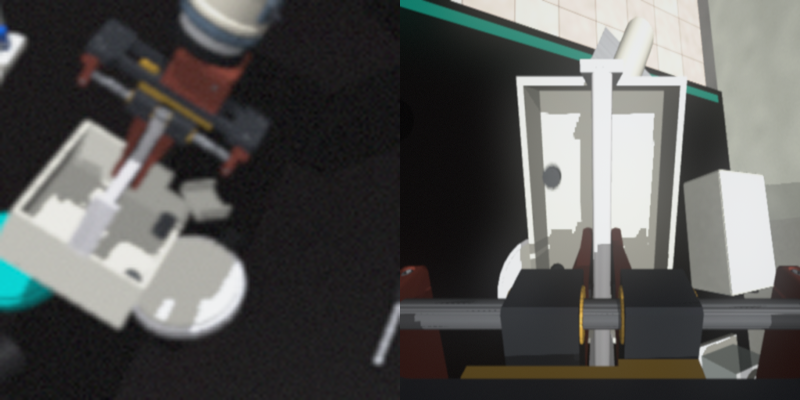

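The bar sits at the same place in the wrist view, so it hasn't slipped. One slug is still partway along the wall at wrist panel (550,175) and another is at (557,268). I'll hold and look again, this time also from the top camera.

```bash
python3 -m inch '[{"xyz":[0,0,0],"rot":[0,0,0]},{"xyz":[0,0,0],"rot":[0,0,0]},{"xyz":[0,0,0],"rot":[0,0,0]},{"xyz":[0,0,0],"rot":[0,0,0]},{"xyz":[0,0,0],"rot":[0,0,0]},{"xyz":[0,0,0],"rot":[0,0,0]}]'
cat > look.py <<'E'
import sys
from h import *
k=sys.argv[1]
i,w,t=[ctrl.get_image(n)[:,:,::-1] for n in("scene","wrist","top")]
for n,x in(("scene",i),("wrist",w),("top",t)):cv2.imwrite(f"raw{k}_{n}.png",x)
c=lambda x:cv2.resize(x,(390,300),interpolation=2)
cv2.imwrite(f"pics/c{k}.png",np.vstack([np.hstack([c(i[120:230,110:253]),c(w)]),np.hstack([c(t[130:240,270:413]),c(w[90:280,110:357])])]))
E
python3 look.py 5
```

```text
t: 11.33
ee_pos: [610.6, -249.2, 256.3]
orientation: [2.645, 0.064, 0.616]
ft_force: [0.3, -0.1, -3.6]
width: 11.6
grasp_force: 30.0
```

View pics/c5.png

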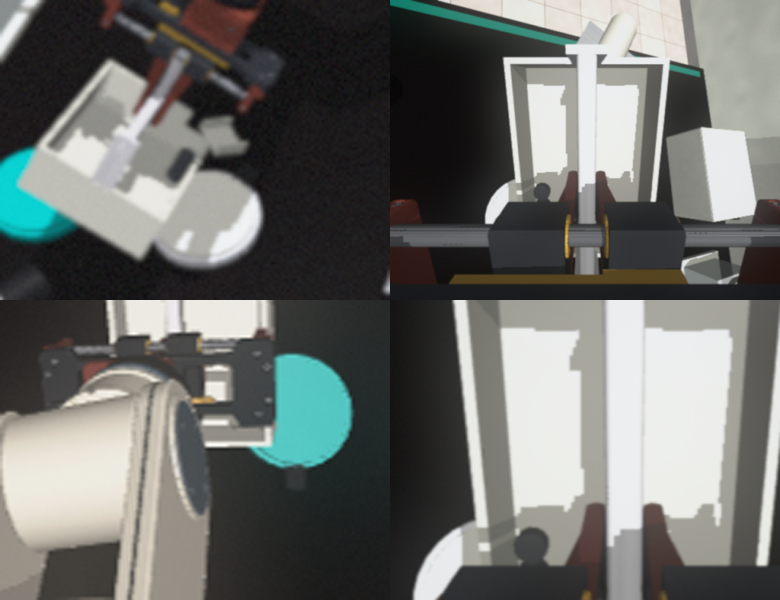

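```bash
cat > loc.py <<'E'
from h import *
F=R.from_matrix(np.diag([-1,1,-1]))
def pose():
    o=ctrl.get_obs();T=R.from_rotvec(o["orientation"]);return o["ee_pos"]+T.apply([0,0,-19]),T*F
def loc(n,u,v,zt):
    g,Q=pose();m=ctrl.camera_model(n)
    d=Q.inv().apply(R.from_rotvec(m["attitude"]).apply([(u-m["cx"])/m["fx"],-(v-m["cy"])/m["fy"],-1]))
    p=Q.inv().apply(m["position"]-g);s=(zt-p[2])/d[2];return p+d*s
E
python3 - <<'E'
from loc import *
print("wrist slug",loc("wrist",199.6,244.5,-90))
print("scene blob top/bot",[loc("scene",110+x*143/390,120+y*110/300,-90).round(0) for x,y in((185,153),(175,175))])
g,Q=pose();k=390/143
print("slug positions in scene crop", [((proj("scene",g+Q.apply(p))[0]-[110,120])*k).round().tolist() for p in([85,-55,-90],[65,-55,-90],[85,-35,-90],[45,-55,-90],[95,-65,-100],[95,-30,-50])])
i=ctrl.get_image("scene")[:,:,::-1]
cv2.imwrite("pics/s6.png",cv2.resize(i[140:220,120:224],(780,600),interpolation=2))
E
```

```text
wrist slug [ 44.23122885 -55.51202522 -90.        ]
scene blob top/bot [array([ 83., -53., -90.]), array([ 36., -56., -90.])]
slug positions in scene crop [[187.0, 153.0], [182.0, 162.0], [172.0, 144.0], [176.0, 170.0], [194.0, 160.0], [186.0, 111.0]]
```

View pics/s6.png

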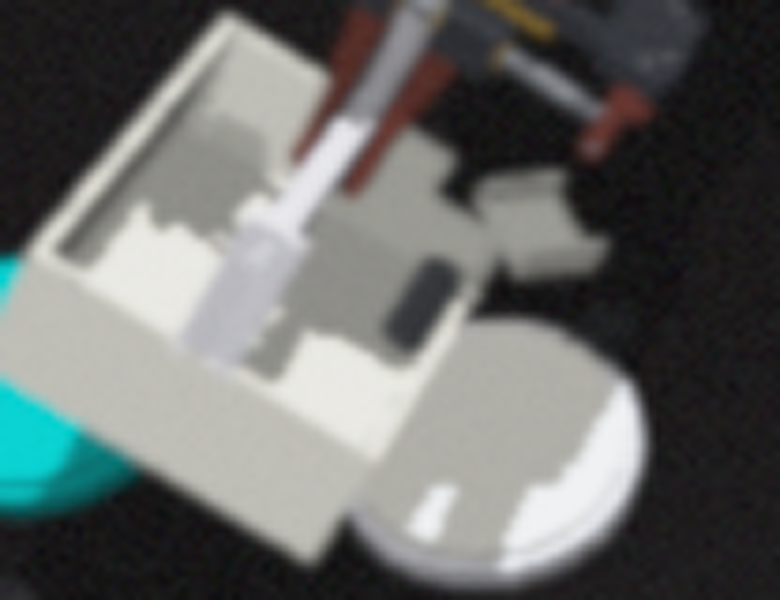

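The three slugs lie touching in a row along the -y wall, at tote x of about 85, 65 and 45, filling the corner from one side. I'll ease the side tilt so the row can fold into a tighter cluster, then tilt back, measuring from the scene camera.

```bash
cat > slugs.py <<'E'
from loc import *
def slugs():
    im=ctrl.get_image("scene");g,Q=pose()
    P=proj("scene",g+Q.apply([[95,-65,-97],[95,65,-90],[-95,65,-90],[-95,-65,-97]]))
    k=np.zeros(im.shape[:2],np.uint8);cv2.fillConvexPoly(k,P.round().astype(np.int32),255)
    grey=im.max(2);sat=im.max(2).astype(int)-im.min(2)
    b=((grey<95)&(sat<35)&(k>0)).astype(np.uint8)
    n,l,s,c=cv2.connectedComponentsWithStats(b)
    for j in range(1,n):
        if s[j,4]<5:continue
        v,u=np.nonzero(l==j);q=np.array([loc("scene",a,d,-92)[:2] for a,d in zip(u,v)])
        print(s[j,4],"px c",q.mean(0).round(),"x",q[:,0].min().round(),q[:,0].max().round(),"y",q[:,1].min().round(),q[:,1].max().round())
    print("t",ctrl.get_obs()["t"])
slugs()
E
python3 slugs.py
python3 -m inch '[{"xyz":[0,-0.4,0],"rot":[0.02,0,0]},{"xyz":[0,-1.1,0],"rot":[0.06,0,0]},{"xyz":[0,-2.1,-0.1],"rot":[0.11,0,0]},{"xyz":[0,-3,-0.2],"rot":[0.16,0,0]},{"xyz":[0,-4,-0.4],"rot":[0.21,0,0]},{"xyz":[0,-4.9,-0.6],"rot":[0.26,0,0]},{"xyz":[0,-5.8,-0.9],"rot":[0.31,0,0]},{"xyz":[0,-6.7,-1.2],"rot":[0.36,0,0]},{"xyz":[0,-7.6,-1.6],"rot":[0.41,0,0]},{"xyz":[0,-8.4,-1.9],"rot":[0.46,0,0]},{"xyz":[0,-9.1,-2.3],"rot":[0.5,0,0]},{"xyz":[0,-9.6,-2.5],"rot":[0.53,0,0]}]'
python3 slugs.py
```

```text
59 px c [ 60. -54.] x 30.0 89.0 y -61.0 -46.0
t 11.5833
t: 12.58
ee_pos: [610.1, -240.2, 254.5]
orientation: [-2.973, -0.247, -0.635]
ft_force: [-0.7, 0.4, -4.7]
width: 11.7
grasp_force: 30.0
t 12.6333
```

```bash
python3 - <<'E'
from loc import *
im=ctrl.get_image("scene").max(2);w=ctrl.get_image("wrist").max(2);g,Q=pose()
print("up",Q.as_matrix()[2].round(2))
for n,a in(("scene",im),("wrist",w)):
    print(n,"rows x=95..15, cols y=-65..65")
    for x in range(95,-10,-8):
        p=proj(n,g+Q.apply([[x,y,-90] for y in range(-62,66,8)])).round().astype(int)
        print(x,*[int(a[v,u]) if 0<=v<384 and 0<=u<512 else -1 for u,v in p])
E
```

```text
up [-0.41 -0.05  0.91]
scene rows x=95..15, cols y=-65..65
95 140 139 222 205 191 188 161 157 158 160 191 176 156 157 144 139
87 136 138 220 199 197 194 156 157 156 165 185 169 156 156 149 156
79 137 140 213 230 214 189 156 154 155 160 167 159 156 154 145 183
71 135 135 222 236 236 176 154 156 153 155 171 169 154 156 147 194
63 136 137 229 237 237 200 155 154 154 154 219 176 153 155 164 194
55 136 137 199 236 237 213 155 155 153 160 221 174 154 153 184 198
47 135 143 216 237 237 194 154 156 155 170 226 165 155 153 195 197
39 135 136 225 236 237 198 155 155 154 159 186 153 154 171 198 194
31 136 135 222 237 236 176 154 153 156 165 166 155 154 190 197 193
23 134 137 203 236 236 173 155 171 168 185 157 154 155 197 194 192
15 135 138 219 237 237 199 171 224 231 202 155 155 178 196 194 187
7 136 136 217 236 237 227 236 236 236 228 158 165 193 193 193 197
-1 134 137 225 237 237 236 237 237 237 232 228 186 197 193 201 202
-9 136 135 231 237 237 237 237 237 237 236 234 188 196 194 221 217
wrist rows x=95..15, cols y=-65..65
95 38 39 40 40 57 64 93 93 93 93 92 143 41 39 39 38
87 40 40 41 44 45 70 50 148 154 71 61 54 43 42 41 39
79 42 43 45 46 47 80 45 163 169 57 65 46 45 44 43 42
71 44 46 48 49 50 65 46 163 169 53 66 49 48 47 46 45
63 48 49 52 53 54 69 52 165 171 63 68 53 51 50 49 48
55 127 70 167 234 73 74 57 166 173 68 72 76 153 164 164 163
47 70 72 133 236 88 77 64 168 174 74 75 79 166 166 165 164
39 72 75 79 236 233 88 74 170 175 68 79 157 167 167 166 166
31 162 163 213 236 237 94 91 238 238 77 94 169 169 168 168 167
23 166 168 214 237 237 100 98 239 238 86 89 170 170 170 171 236
15 167 169 215 237 238 238 238 239 239 233 192 216 173 172 236 236
7 164 169 182 237 238 238 238 239 239 234 238 234 174 173 237 237
-1 168 171 183 238 238 238 238 239 239 234 239 210 174 182 237 237
-9 168 171 216 238 239 239 237 240 240 234 238 182 175 185 237 237
```

```bash
cat > w.py <<'E'
from loc import *
w=ctrl.get_image("wrist").max(2);s=ctrl.get_image("scene").max(2);g,Q=pose()
f=lambda a,n,P:[int(a[v,u]) for u,v in proj(n,g+Q.apply(P)).round().astype(int)]
for x in(52,44,36):print("w",x,f(w,"wrist",[[x,y,-90] for y in(-60,-54,-48,-42)]))
for x in(88,80,72,64,56,48,40,32):print("s",x,f(s,"scene",[[x,y,-90] for y in range(-62,64,6)]))
print(ctrl.get_obs()["t"],"grav",-Q.as_matrix()[2].round(2))
E
python3 -m inch '[{"xyz":[0,-0.5,0],"rot":[0.025,0,0]},{"xyz":[0,-1,0],"rot":[0.05,0,0]},{"xyz":[0,-1.4,-0.1],"rot":[0.075,0,0]},{"xyz":[0,-1.9,-0.1],"rot":[0.1,0,0]},{"xyz":[0,-2.4,-0.1],"rot":[0.125,0,0]},{"xyz":[0,-2.8,-0.2],"rot":[0.15,0,0]}]'
python3 w.py
```

```text
t: 13.23
ee_pos: [609.3, -236.6, 254.6]
orientation: [-2.831, -0.282, -0.588]
ft_force: [-0.6, 0.6, -4.1]
width: 11.8
grasp_force: 30.0
w 52 [68, 67, 139, 165]
w 44 [69, 71, 71, 167]
w 36 [64, 63, 76, 168]
s 88 [154, 156, 155, 162, 214, 206, 196, 194, 194, 194, 194, 192, 174, 156, 156, 157, 157, 157, 157, 155, 152]
s 80 [156, 157, 156, 170, 201, 217, 210, 206, 207, 206, 202, 215, 163, 157, 156, 156, 156, 155, 157, 155, 133]
s 72 [156, 156, 153, 163, 215, 228, 227, 233, 233, 232, 231, 199, 156, 156, 154, 156, 154, 156, 155, 150, 113]
s 64 [157, 156, 157, 171, 217, 233, 234, 234, 233, 233, 230, 212, 157, 153, 154, 155, 153, 154, 153, 151, 136]
s 56 [154, 155, 156, 168, 222, 233, 234, 234, 233, 233, 232, 202, 155, 154, 154, 154, 154, 154, 152, 150, 149]
s 48 [155, 155, 154, 158, 208, 233, 234, 233, 234, 234, 233, 211, 157, 154, 154, 154, 154, 152, 155, 152, 175]
s 40 [153, 157, 154, 163, 220, 234, 234, 234, 233, 233, 232, 203, 156, 153, 154, 153, 153, 153, 152, 160, 194]
s 32 [155, 155, 154, 161, 218, 233, 234, 234, 234, 234, 232, 196, 154, 153, 154, 152, 154, 152, 154, 187, 198]
13.3333 grav [ 0.41  0.19 -0.89]
```

```bash
python3 -m inch '[{"xyz":[0,-0.7,0],"rot":[0.035,0,0]},{"xyz":[0,-1.3,0],"rot":[0.07,0,0]},{"xyz":[0,-1.9,-0.1],"rot":[0.1,0,0]}]'
python3 w.py
```

```text
t: 13.58
ee_pos: [608.9, -234.8, 255.2]
orientation: [-2.735, -0.302, -0.558]
ft_force: [0.7, -0.3, -4.6]
width: 11.6
grasp_force: 30.0
w 52 [74, 67, 72, 166]
w 44 [69, 69, 70, 167]
w 36 [125, 61, 61, 168]
s 88 [169, 169, 167, 169, 172, 202, 211, 193, 193, 196, 194, 194, 194, 197, 192, 168, 159, 156, 156, 158, 150]
s 80 [169, 168, 169, 168, 172, 213, 209, 200, 216, 209, 205, 201, 215, 209, 190, 171, 158, 157, 156, 153, 123]
s 72 [168, 167, 169, 167, 177, 217, 223, 228, 226, 224, 220, 228, 227, 222, 217, 192, 154, 153, 155, 146, 131]
s 64 [168, 168, 167, 168, 170, 209, 229, 230, 230, 230, 230, 230, 230, 230, 226, 173, 152, 154, 153, 150, 123]
s 56 [168, 169, 168, 169, 174, 206, 229, 231, 231, 230, 231, 232, 230, 231, 221, 169, 153, 153, 153, 148, 116]
s 48 [167, 168, 168, 168, 173, 217, 230, 230, 231, 230, 230, 230, 231, 231, 220, 161, 154, 153, 152, 144, 133]
s 40 [169, 167, 169, 168, 180, 205, 228, 230, 231, 232, 231, 231, 231, 231, 222, 170, 156, 153, 151, 149, 166]
s 32 [170, 168, 167, 169, 172, 200, 228, 230, 231, 231, 231, 230, 231, 231, 229, 191, 154, 151, 152, 159, 192]
13.6833 grav [ 0.41  0.28 -0.87]
```

```bash
python3 -m inch '[{"xyz":[0,-0.7,0],"rot":[0.035,0,0]},{"xyz":[0,-1,0],"rot":[0.05,0,0]}]'
python3 w.py
```

```text
t: 13.85
ee_pos: [608.7, -234.0, 255.4]
orientation: [-2.687, -0.311, -0.543]
ft_force: [1.0, 0.9, -3.2]
width: 11.7
grasp_force: 30.0
w 52 [165, 97, 68, 70]
w 44 [166, 75, 70, 71]
w 36 [166, 161, 61, 60]
s 88 [173, 174, 175, 173, 176, 189, 214, 209, 194, 195, 194, 195, 194, 196, 192, 193, 191, 160, 157, 155, 151]
s 80 [175, 175, 175, 173, 174, 180, 203, 209, 199, 210, 203, 201, 213, 203, 199, 212, 187, 169, 156, 155, 129]
s 72 [174, 174, 175, 174, 175, 187, 214, 219, 224, 223, 222, 225, 223, 219, 225, 221, 214, 171, 153, 143, 116]
s 64 [174, 175, 174, 174, 174, 185, 222, 225, 228, 227, 227, 228, 227, 226, 228, 227, 202, 167, 151, 134, 128]
s 56 [174, 175, 174, 175, 174, 193, 225, 226, 228, 228, 228, 228, 229, 228, 228, 226, 217, 159, 149, 139, 121]
s 48 [176, 173, 174, 175, 174, 184, 215, 228, 229, 228, 228, 229, 227, 228, 228, 228, 203, 154, 152, 146, 117]
s 40 [173, 175, 174, 174, 174, 181, 219, 228, 228, 228, 228, 228, 228, 228, 228, 227, 195, 161, 153, 145, 142]
s 32 [174, 174, 174, 175, 173, 184, 222, 228, 228, 228, 228, 227, 228, 228, 228, 227, 202, 171, 152, 153, 176]
13.95 grav [ 0.41  0.32 -0.85]
```

```bash
python3 -m inch '[{"xyz":[0,0,0],"rot":[0,0,0]}]' >/dev/null
python3 w.py | grep -v 's [345]'
```

```text
w 52 [166, 166, 167, 167]
w 44 [167, 167, 168, 168]
w 36 [167, 168, 168, 169]
s 88 [174, 174, 175, 172, 176, 193, 206, 156, 132, 177, 159, 182, 189, 196, 193, 192, 191, 163, 157, 156, 152]
s 80 [174, 175, 175, 175, 175, 181, 198, 141, 124, 111, 139, 160, 203, 206, 200, 213, 189, 167, 154, 153, 127]
s 72 [175, 174, 173, 174, 173, 186, 198, 122, 105, 97, 115, 179, 222, 222, 215, 224, 216, 171, 151, 144, 117]
s 64 [173, 175, 174, 174, 175, 183, 190, 109, 97, 90, 141, 220, 228, 227, 228, 228, 204, 167, 151, 137, 129]
14.1333 grav [ 0.41  0.32 -0.85]
```

```bash
python3 -m inch '[{"xyz":[0,2,-0.1],"rot":[-0.105,0,0]},{"xyz":[0,4,-0.4],"rot":[-0.21,0,0]},{"xyz":[0,5.8,-0.9],"rot":[-0.31,0,0]},{"xyz":[0,7.7,-1.6],"rot":[-0.42,0,0]},{"xyz":[0,9.4,-2.5],"rot":[-0.52,0,0]},{"xyz":[0,11,-3.5],"rot":[-0.62,0,0]},{"xyz":[0,12.7,-4.8],"rot":[-0.73,0,0]},{"xyz":[0,14,-6.2],"rot":[-0.83,0,0]},{"xyz":[0,14,-6.2],"rot":[-0.83,0,0]},{"xyz":[0,14,-6.2],"rot":[-0.83,0,0]},{"xyz":[0,14,-6.2],"rot":[-0.83,0,0]},{"xyz":[0,14,-6.2],"rot":[-0.83,0,0]}]'
python3 slugs.py; python3 w.py
```

```text
t: 15.13
ee_pos: [610.3, -248.2, 255.9]
orientation: [2.647, 0.066, 0.615]
ft_force: [-0.0, -0.7, -5.2]
width: 11.6
grasp_force: 30.0
10 px c [84. 22.] x 75.0 92.0 y 18.0 26.0
22 px c [ 81. -25.] x 70.0 91.0 y -33.0 -17.0
21 px c [ 81. -55.] x 70.0 91.0 y -62.0 -47.0
t 15.1833
w 52 [157, 157, 157, 157]
w 44 [158, 158, 158, 158]
w 36 [159, 160, 159, 160]
s 88 [98, 62, 67, 81, 63, 63, 92, 149, 154, 147, 126, 219, 231, 197, 188, 171, 153, 153, 153, 154, 154]
s 80 [76, 62, 64, 59, 59, 60, 91, 143, 144, 145, 113, 224, 230, 188, 195, 151, 146, 150, 146, 147, 143]
s 72 [74, 62, 69, 71, 63, 67, 110, 142, 143, 141, 114, 214, 234, 205, 159, 145, 142, 144, 142, 142, 139]
s 64 [166, 111, 120, 111, 83, 96, 131, 144, 143, 142, 132, 223, 235, 217, 214, 146, 143, 142, 143, 143, 142]
s 56 [166, 139, 141, 141, 141, 142, 144, 140, 142, 150, 182, 214, 235, 229, 222, 146, 142, 143, 143, 143, 142]
s 48 [153, 143, 143, 143, 143, 143, 142, 142, 141, 148, 212, 223, 220, 219, 217, 163, 143, 142, 143, 142, 142]
s 40 [160, 143, 142, 143, 141, 143, 141, 142, 142, 147, 192, 199, 204, 199, 182, 152, 141, 142, 143, 141, 142]
s 32 [160, 142, 141, 140, 141, 142, 142, 142, 142, 155, 187, 195, 198, 193, 170, 156, 143, 142, 143, 143, 141]
15.2833 grav [ 0.41 -0.41 -0.81]
```

```bash
python3 -m inch '[{"xyz":[0,0,0],"rot":[0,0,0]},{"xyz":[0,0,0],"rot":[0,0,0]},{"xyz":[0,0,0],"rot":[0,0,0]},{"xyz":[0,0,0],"rot":[0,0,0]},{"xyz":[0,0,0],"rot":[0,0,0]},{"xyz":[0,0,0],"rot":[0,0,0]}]' >/dev/null
python3 slugs.py; python3 w.py|grep -v 's [345]'
```

```text
74 px c [ 80. -33.] x 69.0 93.0 y -61.0 -7.0
t 15.8333
w 52 [156, 155, 157, 157]
w 44 [158, 159, 158, 159]
w 36 [159, 159, 159, 160]
s 88 [113, 62, 67, 86, 67, 63, 79, 74, 59, 96, 141, 221, 233, 208, 192, 171, 154, 154, 154, 155, 155]
s 80 [84, 63, 65, 66, 58, 61, 60, 56, 59, 68, 134, 208, 231, 215, 202, 154, 146, 148, 147, 149, 147]
s 72 [75, 62, 72, 79, 63, 65, 69, 65, 64, 76, 132, 217, 234, 208, 166, 143, 143, 144, 142, 143, 144]
s 64 [166, 106, 119, 133, 82, 94, 115, 107, 89, 118, 138, 225, 235, 219, 214, 146, 142, 143, 142, 143, 142]
15.9333 grav [ 0.41 -0.41 -0.81]
```

The slugs have swapped into a row along the +x wall, all three present. I'll do the same trick once, mirrored, and return sooner so only the last slug rolls over.

```bash
python3 -m inch '[{"xyz":[-0.4,0,0],"rot":[0,-0.02,0]},{"xyz":[-1.1,0,0],"rot":[0,-0.06,0]},{"xyz":[-2.1,0,-0.1],"rot":[0,-0.11,0]},{"xyz":[-3,0,-0.2],"rot":[0,-0.16,0]},{"xyz":[-4,0,-0.4],"rot":[0,-0.21,0]},{"xyz":[-4.9,0,-0.6],"rot":[0,-0.26,0]},{"xyz":[-5.8,0,-0.9],"rot":[0,-0.31,0]},{"xyz":[-6.7,0,-1.2],"rot":[0,-0.36,0]},{"xyz":[-7.6,0,-1.6],"rot":[0,-0.41,0]},{"xyz":[-8.4,0,-1.9],"rot":[0,-0.46,0]},{"xyz":[-9.1,0,-2.3],"rot":[0,-0.5,0]},{"xyz":[-9.6,0,-2.5],"rot":[0,-0.53,0]}]'
python3 -m inch '[{"xyz":[-0.5,0,0],"rot":[0,-0.025,0]},{"xyz":[-1,0,0],"rot":[0,-0.05,0]},{"xyz":[-1.4,0,-0.1],"rot":[0,-0.075,0]},{"xyz":[-1.9,0,-0.1],"rot":[0,-0.1,0]},{"xyz":[-2.4,0,-0.1],"rot":[0,-0.125,0]},{"xyz":[-2.8,0,-0.2],"rot":[0,-0.15,0]}]' >/dev/null
python3 slugs.py;python3 w.py
```

```text
t: 16.93
ee_pos: [601.8, -249.4, 254.3]
orientation: [2.716, -0.092, -0.099]
ft_force: [-0.5, 0.7, -3.3]
width: 12.3
grasp_force: 30.0
6 px c [90. 64.] x 86.0 93.0 y 61.0 66.0
564 px c [54. -9.] x 17.0 95.0 y -66.0 67.0
t 17.4833
w 52 [157, 158, 157, 157]
w 44 [158, 158, 158, 159]
w 36 [158, 158, 159, 159]
s 88 [83, 68, 53, 57, 47, 46, 56, 63, 81, 95, 99, 114, 123, 105, 119, 132, 118, 120, 116, 122, 114]
s 80 [84, 67, 70, 78, 57, 75, 65, 97, 101, 93, 97, 98, 99, 101, 102, 106, 107, 113, 133, 129, 119]
s 72 [88, 132, 156, 126, 53, 88, 55, 48, 99, 120, 109, 105, 105, 106, 106, 115, 132, 121, 110, 133, 173]
s 64 [89, 149, 168, 106, 55, 87, 86, 52, 38, 78, 92, 102, 116, 118, 107, 111, 91, 65, 145, 236, 208]
s 56 [96, 155, 164, 113, 55, 81, 90, 89, 63, 37, 33, 53, 53, 64, 53, 39, 33, 38, 174, 234, 172]
s 48 [83, 86, 63, 55, 51, 59, 59, 59, 58, 56, 50, 47, 39, 33, 45, 44, 40, 46, 57, 90, 96]
s 40 [49, 82, 99, 111, 87, 93, 51, 43, 37, 43, 59, 123, 111, 56, 38, 41, 42, 39, 122, 184, 125]
s 32 [78, 91, 91, 91, 97, 91, 74, 48, 46, 45, 54, 90, 91, 79, 52, 43, 45, 49, 94, 123, 101]
17.5833 grav [-0.19 -0.41 -0.89]
```

```bash
python3 -m inch '[{"xyz":[-0.7,0,0],"rot":[0,-0.035,0]},{"xyz":[-1.3,0,0],"rot":[0,-0.07,0]},{"xyz":[-1.9,0,-0.1],"rot":[0,-0.1,0]},{"xyz":[-1.9,0,-0.1],"rot":[0,-0.1,0]},{"xyz":[-2.5,0,-0.1],"rot":[0,-0.135,0]},{"xyz":[-2.8,0,-0.2],"rot":[0,-0.15,0]}]' >/dev/null
python3 - <<'E'
from loc import *
w=ctrl.get_image("wrist").max(2);g,Q=pose()
for x in(56,52,48,44,36):print(x,[int(w[v,u]) for u,v in proj("wrist",g+Q.apply([[x,y,-90] for y in range(-60,20,4)])).round().astype(int)])
print(ctrl.get_obs()["t"])
E
python3 -m inch '[{"xyz":[2,0,-0.1],"rot":[0,0.105,0]},{"xyz":[4,0,-0.4],"rot":[0,0.21,0]},{"xyz":[5.8,0,-0.9],"rot":[0,0.31,0]},{"xyz":[7.7,0,-1.6],"rot":[0,0.42,0]},{"xyz":[9.4,0,-2.5],"rot":[0,0.52,0]},{"xyz":[11,0,-3.5],"rot":[0,0.62,0]},{"xyz":[12.7,0,-4.8],"rot":[0,0.73,0]},{"xyz":[14,0,-6.2],"rot":[0,0.83,0]},{"xyz":[14,0,-6.2],"rot":[0,0.83,0]},{"xyz":[14,0,-6.2],"rot":[0,0.83,0]},{"xyz":[14,0,-6.2],"rot":[0,0.83,0]},{"xyz":[14,0,-6.2],"rot":[0,0.83,0]}]'
python3 slugs.py; python3 -m inch '[{"xyz":[0,0,0],"rot":[0,0,0]},{"xyz":[0,0,0],"rot":[0,0,0]},{"xyz":[0,0,0],"rot":[0,0,0]},{"xyz":[0,0,0],"rot":[0,0,0]},{"xyz":[0,0,0],"rot":[0,0,0]},{"xyz":[0,0,0],"rot":[0,0,0]}]' >/dev/null; python3 slugs.py;python3 w.py
```

```text
56 [155, 156, 156, 156, 155, 156, 104, 58, 59, 59, 59, 49, 88, 157, 156, 161, 160, 103, 54, 65]
52 [157, 157, 157, 158, 158, 157, 154, 60, 61, 61, 61, 55, 91, 158, 157, 161, 161, 107, 59, 68]
48 [158, 157, 158, 158, 157, 158, 159, 106, 61, 61, 62, 56, 93, 159, 157, 162, 161, 110, 63, 69]
44 [158, 158, 158, 158, 158, 159, 158, 155, 63, 62, 64, 61, 96, 159, 158, 163, 161, 113, 67, 71]
36 [157, 159, 159, 159, 159, 159, 159, 159, 153, 65, 65, 70, 100, 160, 159, 164, 163, 116, 72, 74]
18.1333
t: 19.13
ee_pos: [612.0, -249.5, 256.9]
orientation: [2.644, 0.064, 0.616]
ft_force: [-0.4, 0.1, -4.6]
width: 11.9
grasp_force: 30.0
77 px c [ 76. -37.] x 55.0 91.0 y -63.0 -12.0
t 19.1833
73 px c [ 75. -35.] x 55.0 90.0 y -61.0 -12.0
t 19.7333
w 52 [156, 156, 156, 156]
w 44 [157, 158, 157, 158]
w 36 [158, 159, 159, 159]
s 88 [115, 64, 76, 96, 71, 65, 98, 143, 145, 152, 146, 220, 233, 208, 189, 173, 154, 155, 154, 153, 153]
s 80 [83, 60, 62, 64, 60, 59, 73, 88, 101, 140, 147, 209, 234, 215, 194, 158, 147, 148, 149, 147, 145]
s 72 [72, 62, 68, 66, 61, 66, 62, 62, 69, 124, 139, 217, 233, 213, 153, 143, 143, 144, 142, 143, 144]
s 64 [165, 109, 118, 131, 76, 79, 61, 59, 64, 126, 141, 225, 235, 216, 196, 147, 142, 142, 143, 142, 142]
s 56 [167, 138, 142, 139, 139, 136, 96, 73, 81, 145, 182, 215, 234, 230, 222, 147, 142, 142, 142, 142, 142]
s 48 [156, 142, 141, 142, 142, 141, 134, 123, 128, 150, 199, 212, 219, 220, 217, 162, 144, 143, 143, 142, 141]
s 40 [161, 143, 143, 143, 142, 142, 142, 140, 141, 150, 184, 199, 189, 193, 186, 161, 142, 141, 143, 141, 142]
s 32 [158, 143, 143, 143, 142, 143, 142, 142, 142, 158, 188, 196, 191, 192, 177, 160, 142, 143, 142, 141, 142]
19.8333 grav [ 0.41 -0.41 -0.81]
```

The third slug is now resting against the second, at about (67,-20). A small nudge of the tilt towards -y should drop it next to the first.

```bash
python3 -m inch '[{"xyz":[-0.9,0,0],"rot":[0,-0.05,0]},{"xyz":[-1.9,0,-0.1],"rot":[0,-0.1,0]},{"xyz":[-2.8,0,-0.2],"rot":[0,-0.15,0]},{"xyz":[-3.8,0,-0.4],"rot":[0,-0.2,0]},{"xyz":[-4.7,0,-0.6],"rot":[0,-0.25,0]},{"xyz":[-5.6,0,-0.8],"rot":[0,-0.3,0]},{"xyz":[-5.6,0,-0.8],"rot":[0,-0.3,0]},{"xyz":[-5.6,0,-0.8],"rot":[0,-0.3,0]},{"xyz":[-5.6,0,-0.8],"rot":[0,-0.3,0]},{"xyz":[-5.6,0,-0.8],"rot":[0,-0.3,0]}]' >/dev/null
python3 slugs.py
python3 -m inch '[{"xyz":[0.9,0,0],"rot":[0,0.05,0]},{"xyz":[1.9,0,-0.1],"rot":[0,0.1,0]},{"xyz":[2.8,0,-0.2],"rot":[0,0.15,0]},{"xyz":[3.8,0,-0.4],"rot":[0,0.2,0]},{"xyz":[4.7,0,-0.6],"rot":[0,0.25,0]},{"xyz":[5.6,0,-0.8],"rot":[0,0.3,0]},{"xyz":[5.6,0,-0.8],"rot":[0,0.3,0]},{"xyz":[5.6,0,-0.8],"rot":[0,0.3,0]},{"xyz":[5.6,0,-0.8],"rot":[0,0.3,0]},{"xyz":[5.6,0,-0.8],"rot":[0,0.3,0]}]'
python3 slugs.py; python3 - <<'E'
from loc import *
g,Q=pose();print("corner",g+Q.apply([95,-65,-100]),ctrl.get_obs()["qvel"].round(3))
a=ctrl.get_image("scene")[:,:,::-1];w=ctrl.get_image("wrist")[:,:,::-1]
cv2.imwrite("pics/end.png",np.hstack([cv2.resize(a[130:230,120:220],(400,400),interpolation=2),cv2.resize(w,(400,400))]))
E
```

```text
21 px c [80. 18.] x 60.0 96.0 y 14.0 24.0
111 px c [ 77. -25.] x 53.0 94.0 y -61.0 -1.0
t 20.7167
t: 21.55
ee_pos: [611.3, -249.4, 256.5]
orientation: [2.644, 0.064, 0.616]
ft_force: [0.5, -1.5, -5.3]
width: 12.1
grasp_force: 30.0
75 px c [ 76. -36.] x 56.0 91.0 y -62.0 -12.0
t 21.6
corner [ 563.99943429 -235.0664172   124.6597742 ] [ 0.002  0.002  0.003 -0.001 -0.006  0.003]
```

View pics/end.png

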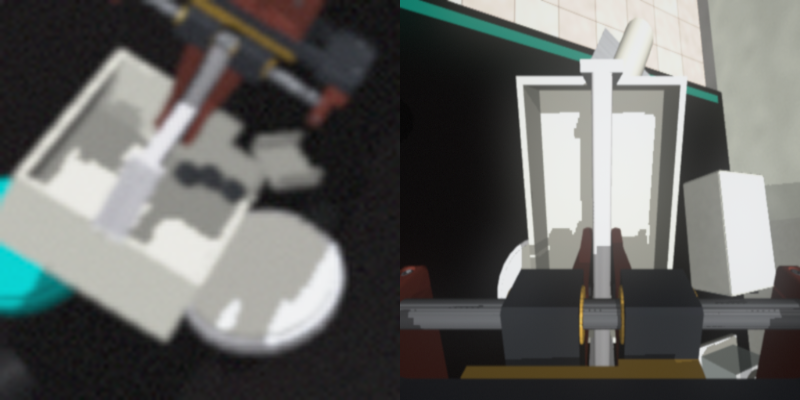

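The third slug is still perched at about (68,-21). I'll nudge further, until the x slope is about zero.

```bash
python3 -m inch '[{"xyz":[-1.3,0,0],"rot":[0,-0.07,0]},{"xyz":[-2.7,0,-0.2],"rot":[0,-0.14,0]},{"xyz":[-4,0,-0.4],"rot":[0,-0.21,0]},{"xyz":[-5.2,0,-0.7],"rot":[0,-0.28,0]},{"xyz":[-6.5,0,-1.2],"rot":[0,-0.35,0]},{"xyz":[-7.8,0,-1.6],"rot":[0,-0.42,0]},{"xyz":[-9.1,0,-2.3],"rot":[0,-0.5,0]},{"xyz":[-9.6,0,-2.5],"rot":[0,-0.53,0]},{"xyz":[-9.6,0,-2.5],"rot":[0,-0.53,0]},{"xyz":[-9.6,0,-2.5],"rot":[0,-0.53,0]},{"xyz":[-9.6,0,-2.5],"rot":[0,-0.53,0]},{"xyz":[-9.6,0,-2.5],"rot":[0,-0.53,0]}]' >/dev/null
python3 -m inch '[{"xyz":[0.9,0,0],"rot":[0,0.05,0]},{"xyz":[2.3,0,-0.1],"rot":[0,0.12,0]},{"xyz":[3.8,0,-0.4],"rot":[0,0.2,0]},{"xyz":[5.2,0,-0.7],"rot":[0,0.28,0]},{"xyz":[6.7,0,-1.2],"rot":[0,0.36,0]},{"xyz":[8,0,-1.8],"rot":[0,0.44,0]},{"xyz":[9.1,0,-2.3],"rot":[0,0.5,0]},{"xyz":[9.6,0,-2.5],"rot":[0,0.53,0]},{"xyz":[9.6,0,-2.5],"rot":[0,0.53,0]},{"xyz":[9.6,0,-2.5],"rot":[0,0.53,0]},{"xyz":[9.6,0,-2.5],"rot":[0,0.53,0]},{"xyz":[9.6,0,-2.5],"rot":[0,0.53,0]}]'
python3 slugs.py; python3 w.py
```

```text
t: 23.7
ee_pos: [611.3, -249.4, 256.3]
orientation: [2.644, 0.064, 0.616]
ft_force: [-0.1, 0.3, -4.2]
width: 11.8
grasp_force: 30.0
78 px c [ 75. -36.] x 55.0 91.0 y -61.0 -12.0
t 23.75
w 52 [156, 156, 156, 156]
w 44 [157, 158, 158, 157]
w 36 [158, 158, 159, 158]
s 88 [110, 71, 81, 109, 75, 69, 102, 148, 149, 151, 152, 198, 232, 192, 188, 174, 154, 156, 154, 154, 156]
s 80 [72, 61, 63, 73, 60, 62, 78, 109, 121, 146, 146, 208, 234, 225, 209, 163, 150, 151, 150, 148, 148]
s 72 [115, 61, 71, 64, 61, 63, 61, 65, 93, 137, 138, 218, 234, 212, 164, 143, 142, 143, 143, 142, 141]
s 64 [166, 91, 105, 130, 109, 92, 57, 62, 73, 135, 139, 224, 234, 217, 197, 146, 142, 142, 143, 142, 139]
s 56 [164, 132, 138, 140, 138, 127, 73, 61, 84, 136, 170, 230, 235, 229, 221, 147, 141, 143, 141, 142, 142]
s 48 [156, 143, 142, 143, 142, 138, 122, 98, 123, 147, 198, 215, 214, 220, 215, 147, 143, 143, 143, 143, 142]
s 40 [160, 142, 141, 142, 143, 142, 139, 138, 142, 150, 194, 202, 200, 196, 173, 152, 142, 142, 142, 142, 142]
s 32 [158, 142, 140, 142, 142, 143, 141, 142, 142, 158, 189, 195, 198, 194, 165, 144, 142, 142, 143, 141, 143]
23.85 grav [ 0.41 -0.41 -0.81]
```

```bash
python3 -m inch '[{"xyz":[-1.7,0,-0.1],"rot":[0,-0.09,0]},{"xyz":[-3.4,0,-0.3],"rot":[0,-0.18,0]},{"xyz":[-5.1,0,-0.7],"rot":[0,-0.27,0]},{"xyz":[-6.7,0,-1.2],"rot":[0,-0.36,0]},{"xyz":[-8.3,0,-1.9],"rot":[0,-0.45,0]},{"xyz":[-9.8,0,-2.7],"rot":[0,-0.54,0]},{"xyz":[-11,0,-3.5],"rot":[0,-0.62,0]},{"xyz":[-11.6,0,-3.9],"rot":[0,-0.66,0]},{"xyz":[-11.6,0,-3.9],"rot":[0,-0.66,0]},{"xyz":[-11.6,0,-3.9],"rot":[0,-0.66,0]},{"xyz":[-11.6,0,-3.9],"rot":[0,-0.66,0]},{"xyz":[-11.6,0,-3.9],"rot":[0,-0.66,0]}]' >/dev/null
python3 -m inch '[{"xyz":[1.5,0,-0.1],"rot":[0,0.08,0]},{"xyz":[3.2,0,-0.3],"rot":[0,0.17,0]},{"xyz":[5.1,0,-0.7],"rot":[0,0.27,0]},{"xyz":[6.7,0,-1.2],"rot":[0,0.36,0]},{"xyz":[8.3,0,-1.9],"rot":[0,0.45,0]},{"xyz":[9.8,0,-2.7],"rot":[0,0.54,0]},{"xyz":[11,0,-3.5],"rot":[0,0.62,0]},{"xyz":[11.6,0,-3.9],"rot":[0,0.66,0]},{"xyz":[11.6,0,-3.9],"rot":[0,0.66,0]},{"xyz":[11.6,0,-3.9],"rot":[0,0.66,0]},{"xyz":[11.6,0,-3.9],"rot":[0,0.66,0]},{"xyz":[11.6,0,-3.9],"rot":[0,0.66,0]}]'
python3 slugs.py; python3 w.py
```

```text
t: 25.85
ee_pos: [611.5, -249.5, 256.3]
orientation: [2.644, 0.064, 0.616]
ft_force: [1.3, -0.2, -4.9]
width: 12.2
grasp_force: 30.0
69 px c [ 74. -47.] x 48.0 91.0 y -61.0 -27.0
t 25.9
w 52 [141, 84, 153, 156]
w 44 [157, 157, 157, 158]
w 36 [158, 158, 158, 159]
s 88 [115, 75, 85, 119, 78, 71, 109, 151, 155, 154, 152, 197, 234, 192, 187, 176, 156, 155, 155, 156, 156]
s 80 [76, 61, 62, 74, 60, 64, 93, 146, 148, 149, 150, 207, 234, 221, 204, 157, 149, 152, 152, 151, 150]
s 72 [103, 58, 61, 63, 61, 60, 100, 141, 142, 142, 139, 216, 234, 211, 163, 144, 143, 142, 144, 143, 141]
s 64 [88, 59, 63, 105, 91, 95, 126, 141, 141, 142, 136, 224, 235, 217, 196, 145, 143, 141, 144, 142, 142]
s 56 [121, 60, 66, 124, 131, 134, 141, 140, 142, 145, 193, 231, 235, 228, 221, 144, 142, 141, 141, 142, 141]
s 48 [158, 67, 83, 117, 141, 141, 141, 141, 143, 147, 199, 216, 216, 205, 215, 146, 142, 142, 141, 141, 141]
s 40 [162, 130, 124, 138, 142, 140, 140, 141, 142, 149, 195, 207, 209, 194, 173, 143, 141, 142, 143, 142, 143]
s 32 [152, 139, 142, 142, 142, 142, 143, 143, 141, 158, 190, 200, 205, 195, 166, 142, 142, 142, 142, 142, 141]
26.0 grav [ 0.41 -0.41 -0.81]
```

The slugs are now a tight cluster at about (82,-55), (82,-35) and (61,-55). I'll hold briefly, confirm nothing is moving, and hand in.

```bash
python3 -m inch '[{"xyz":[0,0,0],"rot":[0,0,0]},{"xyz":[0,0,0],"rot":[0,0,0]},{"xyz":[0,0,0],"rot":[0,0,0]},{"xyz":[0,0,0],"rot":[0,0,0]},{"xyz":[0,0,0],"rot":[0,0,0]},{"xyz":[0,0,0],"rot":[0,0,0]},{"xyz":[0,0,0],"rot":[0,0,0]},{"xyz":[0,0,0],"rot":[0,0,0]}]'
python3 slugs.py && python3 - <<'E'
from loc import *
g,Q=pose();print(g+Q.apply([95,-65,-100]))
print(ctrl.close_job())
E
```

```text
t: 26.67
ee_pos: [610.8, -249.4, 255.8]
orientation: [2.645, 0.064, 0.616]
ft_force: [1.4, 0.4, -5.0]
width: 11.8
grasp_force: 30.0
69 px c [ 73. -47.] x 47.0 90.0 y -61.0 -27.0
t 26.7167
[ 563.43920469 -235.11631346  123.97677219]
the job is handed in; nothing more can be done
None
```

I handed the job in at 26.7 s: the tote is held still at about 36° tilt with all three slugs clustered in the spout corner, that corner over the plate and about 106 mm above it, nothing spilled, and the tote kept clear of the plate and the other things on the bench.

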